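Clear the feed rolls and hold the label unwinder's brake arm off

ROBOT

A 6-joint arm with a two-finger parallel gripper is mounted at the origin on the work surface. World frame = base frame: x ahead of the robot, y to its left, z up, the work surface at z = 0. Lengths are in m, angles in rad, forces in N, time in s.
With the tool pointing down it reaches from about 0.375 to 0.9 m from the base axis. Payload 3.1 kg.
Tool frame: the origin (TCP) lies on the centre line of the jaws, within the pads' length; the fingertips stand 11 mm ahead of it and the grasp point (between the pads) lies 8 mm behind it; x points along the fingers, y is the direction in which the jaws open and shut, and the axes are right-handed (so a half turn about x gives the same grasp; the last joint's range is limited). The gripper opens to 87 mm and grips with 3 to 60 N. Pads are 19 mm wide; open, the fingers measure 117 mm over their backs; the gripper's body (75 mm by 190 mm) begins 51 mm behind the grasp point.
Start: joints at [-0.178, 0.527, 1.433, -0, 1.181, -0.178], TCP at [0.625, 0, 0.234] pointing down, gripper open.
Joint ranges: [-3.08, 3.08], [-0.75, 2.2], [0.22, 2.44], [-1.43, 4.57], [0, 2.65], [-2.85, 2.85]. Speed limits (rad/s): [2.79, 2.79, 3.14, 3.14, 3.14, 3.14].

INTERFACE

Orientations are given as a unit quaternion [x, y, z, w].
In Python, from rig import robot, camera, camera_info gives the robot as it stands.
- The arm moves only by the shell command python3 -m inch 'ROWS' [FORCE]. ROWS is JSON, a list that holds one entry, the list of rows, each a list of 5 numbers: the shift along the tool's x, y, z in cm, then the turn about the tool's x in rad, then the opening, from 0 (shut) to 1 (fully open). A call has 1 to 8 rows; each row shifts and turns the pose as measured when the row begins, along the tool's axes as they then stand; what a row does not reach is not made up. A row lasts 1/12 s, in which the tool goes at most 41.7 mm and 7.16 degrees, less where a joint would pass 70% of its speed; a pose out of reach is approached as far as the arm can. A call with a gripper value outside its range is refused whole. The fingers move at their own pace and stop on an object; FORCE is the grip in N (left out, the last holds). Time passes only in rows, so rows that do not move let the fingers close. It gives the time, the measured TCP pose, the force and the opening at its end, in the units of the state.
- robot.get_obs(): the state, without advancing time (a new reading comes with each control period).
- camera(name): name is "scene" or "side" or "wrist"; returns the picture (420x560x3 uint8, red, green, blue); there is no depth.
- camera_info(name): a dict with "camera_matrix" (3x3 intrinsics, pixels), "rvec" (rotation vector, rad) and "tvec" (3), from world to camera coordinates, as OpenCV has them. Camera axes: x right, y down, z forward; pixel columns grow to the right and rows downward; lengths in m; the calibration is good to about 2 mm. A picture is of the moment at which its call begins: read the wrist's pose just before it. camera_info takes no time and is no camera call; for the wrist camera it gives the pose at the moment of the call.
- robot.hand_in(): hands the job in, once; it reports no verdict.
The state is a dict: "time": time; "q": joint angles; "joint_velocities": joint speeds; "joint_torque": joint torques, N m; "position": TCP position; "tool_rot": TCP orientation; "ft_force": force on the tool from outside, world axes, zero at the start; "moment": the same for the moment, N m; "grip_width": finger opening in m.
Only numpy, scipy, OpenCV 4.12 (cv2) and the standard library are available. Lean on these libraries where they do the work, as an engineer would, in place of code of your own. Each camera call takes 0.05 s, during which the arm holds its last target. There are 200 camera calls.

TASK

We are changing the label roll: first clear the last of the old labels from the feed head with a full stroke of its feed lever, clockwise to its stop, and let the lever go so that it springs back. Then swing the unwinder's sprung tension arm clockwise to its stop, which takes the brake off the turntable, without ever letting it fly back, and finish while still holding it there against its spring so that I can thread the new roll. Leave the other things on the bench where they lie.

Things in the scene. Friction and masses are not known exactly. Their poses are not given: they have to be found in the camera images.
- unwinder: label unwinder, fixed: grey base plate spanning x -110 to 170, y -80 to 200 mm in its frame, z up, origin on the bench. It carries a flat turntable (170 mm across, axis at x -10, y 100 mm) with the new white label roll lying on it (132 mm across, top 75 mm above the bench, black spindle to 90 mm) and the tension arm (pivot at x 100, y 0 mm)
- tension_arm (a joint): angle of the tension arm, rad: 0 at its rest stop (arm along the unwinder's -y), grows as the arm is swung clockwise seen from above, towards the unwinder's -x side, up to 1.15 at the forward stop pin. The arm is a flat aluminium bar 130 mm long, 16 mm wide, 26 to 36 mm above the bench. A spring pulls it back all the way: about 2.3 N at the roller at rest, 6.2 N at the stop; let go, it flies back
- pivot_axis (a point): point on the upright pivot axis of the tension arm, 90 mm above the bench (the pivot itself is 60 mm tall)
- roller_mid (a point): point on the axis of the white guide roller standing upright at the outer end of the tension arm, 130 mm from the pivot axis, 90 mm above the bench; moves with the arm. The roller is 22 mm across, turns freely, and can be grasped or pushed from 45 to 103 mm above the bench (a 32 mm flange and the arm lie below; a 12 mm wide end cap tops it at 107 mm)
- feed_head: feed head fixed to the bench on the unwinder's right: grey frame with two upright nip rolls (top plate at 106 mm, stop pins to 130 mm), base 110 x 150 mm, and the feed lever on top. Origin on the bench surface under the lever's hub; x, y roughly along the unwinder's; the lever at rest points 25 degrees from its +x towards its -y
- feed_lever (a joint): angle of the feed lever, rad: 0 at rest, grows as the lever is swung clockwise seen from above, up to 1.15 at its stop. A light spring returns it: about 1.2 N at the handle at rest, 3.5 N at the stop
- lever_hub (a point): point on the upright axis of the feed lever's hub, 150 mm above the bench (hub top at 131 mm)
- lever_handle (a point): middle of the upright black handle at the end of the feed lever, 90 mm from the hub axis, 150 mm above the bench; moves with the lever. The handle is round, 14 mm across at the bottom to 20 mm near the top, 122 to 169 mm above the bench, fixed to the lever; the steel bar below it is 14 mm wide, 114 to 122 mm above the bench
- tape_roll: roll of brown packing tape lying flat, 104 mm across, 48 mm tall, origin under its centre; to be left alone
- spare_roll: spare white label roll lying flat, 100 mm across, 40 mm tall, origin under its centre; to be left alone
- screwdriver: screwdriver lying on the bench, 180 mm long; to be left alone
- gift_box: small teal gift box with a paper band, 110 x 75 x 55 mm, handles to 82 mm, origin under its centre; to be left alone
- stapler: black and steel stapler, 135 x 34 x 50 mm, origin under its centre; to be left alone
- glue_stick: standing glue stick, 29 mm across, 95 mm tall, origin under its centre; to be left alone

How it is judged:
On the way, in this order (a step that is already met when the one before it is completed fails the run):
1. the feed lever is swung to its stop (value of joint feed_lever above 1.08 rad), for 0.1 s.
2. the feed lever is let go and has sprung back to rest (value of joint feed_lever below 0.06 rad and contact force between the fingers and feed_lever below 0.2 N), for 0.2 s.
3. the fingers hold the tension arm at its forward stop (value of joint tension_arm above 1.09 rad and contact force between the fingers and tension_arm above 1.5 N), for 0.5 s.
At the end, for the whole second after the job is handed in: the tension arm stands still within 0.06 rad of its forward stop (joint above 1.09), held there by the fingers with more than 1.5 N; the feed lever is released and back at rest (below 0.06 rad); every other loose thing is within 20 mm of where it was (all of step 2 and all of step 3 and velocity of joint tension_arm between -0.1 and 0.1 rad/s and distance of each of tape_roll, spare_roll, screwdriver, gift_box, stapler, glue_stick from where it was at the start of the episode below 0.02 m); the arm keeps its last pose, push and grip.
It fails at once if the tension arm is let go and flies back (velocity of joint tension_arm below -2.5 rad/s).
It fails at once if another thing on the bench is pushed more than 20 mm (distance of any of tape_roll, spare_roll, screwdriver, gift_box, stapler, glue_stick from where it was at the start of the episode above 0.02 m).
It also fails if it takes over 56 s, if anything falls off the work surface, if the arm or the gripper's body presses on something with over 40 N, if the wrist force passes 120 N, or if a joint passes its speed limit or range.

## Working session

There is one attempt and no reset: what is moved stays moved. The work goes in short steps, Python scripts to look and compute and a shell command to move; the robot and the scene stay as the last step left them, time stands still between calls to the robot, and variables do not carry over. Pictures are saved under pics/ and viewed, about 8 in all and at most 12, crops included, and the job is handed in when it is done.

```bash
mkdir -p pics; cat > h.py <<'E'
import numpy as np, cv2
from rig import robot, camera, camera_info
def ray(n,u,v,z):
    c=camera_info(n);K=np.array(c["camera_matrix"]);R=cv2.Rodrigues(np.array(c["rvec"],float))[0];t=np.array(c["tvec"],float).ravel()
    d=R.T@np.linalg.inv(K)@[u,v,1];o=-R.T@t
    return o+d*(z-o[2])/d[2]
def proj(n,p):
    c=camera_info(n);return cv2.projectPoints(np.array(p,float).reshape(-1,3),np.array(c["rvec"],float),np.array(c["tvec"],float),np.array(c["camera_matrix"],float),None)[0].reshape(-1,2)
E
python3 - <<'E'
from h import *
for n in("scene","side"):
    im=camera(n);cv2.imwrite(f"pics/{n}0.png",cv2.resize(im[...,::-1],None,fx=1.4,fy=1.4,interpolation=cv2.INTER_CUBIC));np.save(f"pics/{n}0.npy",im)
    c=camera_info(n);R=cv2.Rodrigues(np.array(c["rvec"],float))[0];print(n,-R.T@np.ravel(c["tvec"]),R[2])
o=robot.get_obs();print(o)
E
```

```text
scene [1.10973119 0.26982667 0.96216438] [-0.50278694 -0.22949064 -0.83339027]
side [-0.16740534 -0.68946655  1.21744991] [ 0.48177205  0.4845265  -0.73015735]
{'time': 0.1, 'q': array([-1.78460683e-01,  5.28362243e-01,  1.43379581e+00,  1.01038893e-05,
        1.18139144e+00, -1.78524069e-01]), 'joint_velocities': array([ 5.69036645e-05, -1.95551012e-03, -2.46077904e-03,  1.30159435e-03,
        4.45094099e-04,  3.67756612e-06]), 'joint_torque': array([-3.02360622e-04, -4.40987206e+01, -1.77151054e+01,  6.34850166e-02,
        5.34114777e-02, -3.85449334e-05]), 'position': array([6.24353407e-01, 1.73465368e-04, 2.32669317e-01]), 'tool_rot': array([ 0.49959301,  0.50058482, -0.50037674,  0.49944447]), 'ft_force': array([ 0.28520057, -0.09763082, -0.14827233]), 'moment': array([-0.00645477,  0.00639068, -0.02342388]), 'grip_width': 0.08684735376326533}
```

View pics/scene0.png

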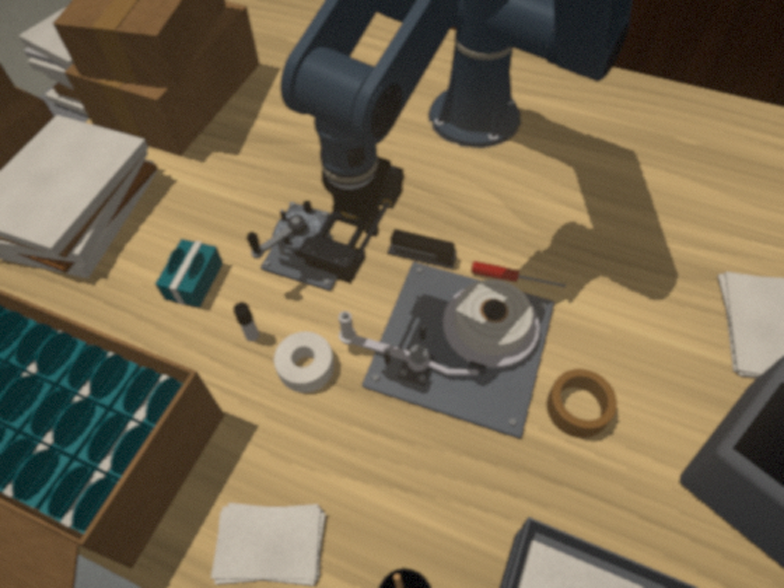

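View pics/side0.png

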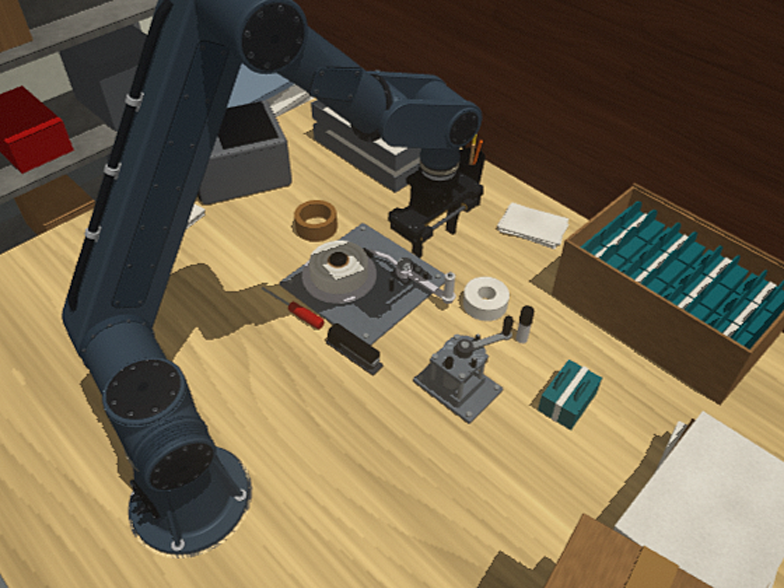

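The scene view (1.4x) shows the lever handle near (253,243), hub (297,222), tension roller (345,322) and pivot (417,353). The side view shows the handle at (508,325), hub (464,345), roller (450,285) and pivot (404,268).

```bash
python3 - <<'E'
from h import *
P={"hubtop":((298,217),(464,341),.131),"handletop":((252,236),(508,319),.167),"handlemid":((254,245),(508,326),.145),"rollertop":((344,315),(450,275),.106),"pivottop":((419,350),(404,265),.06),"spindletop":((494,306),(339,256),.09),
"glue":((242,309),(526,312),.095),"spare":((304,356),(486,291),.04),"box":((190,268),(570,385),.055),"plateA":((417,266),(362,343),.01),"plateB":((366,385),(443,278),.01),"plateC":((522,433),(363,225),.01)}
for k,(a,b,z) in P.items():
    print(k,ray("scene",a[0]/1.4,a[1]/1.4,z).round(3)[:2],ray("side",b[0]/1.4,b[1]/1.4,z).round(3)[:2])
E
python3 - <<'E'
import sys;sys.path.insert(0,'.')
from h import *
import os;os.chdir('.')
a=np.load("pics/scene0.npy")[130:270,160:300][...,::-1];b=np.load("pics/side0.npy")[160:300,265:405][...,::-1]
c=[cv2.resize(x,(400,400),interpolation=cv2.INTER_CUBIC) for x in(a,b)]
cv2.imwrite("pics/c1.png",np.hstack(c))
E
```

```text
hubtop [ 0.529 -0.169] [ 0.538 -0.169]
handletop [ 0.621 -0.202] [ 0.615 -0.209]
handlemid [ 0.623 -0.202] [ 0.618 -0.211]
rollertop [ 0.671 -0.012] [ 0.667 -0.017]
pivottop [0.661 0.119] [0.65  0.105]
spindletop [0.549 0.211] [0.545 0.204]
glue [ 0.721 -0.181] [ 0.71 -0.19]
spare [ 0.737 -0.062] [ 0.738 -0.065]
box [ 0.662 -0.338] [ 0.654 -0.35 ]
plateA [0.467 0.04 ] [0.457 0.036]
plateB [0.733 0.052] [0.72  0.046]
plateC [0.713 0.321] [0.711 0.308]
```

View pics/c1.png

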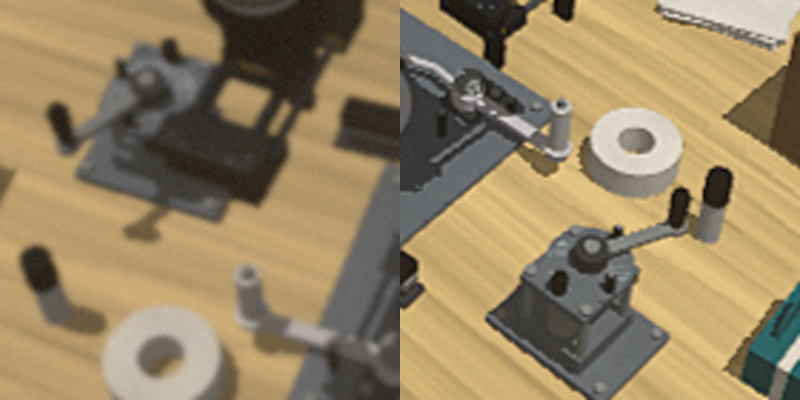

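```bash
cat >> h.py <<'E'
from scipy.spatial.transform import Rotation as Ro
def crop(n,u,v):
    return (160+u/2.857,130+v/2.857) if n=="scene" else (265+(u-400)/2.857,160+v/2.857)
def tri(a,b):
    A=[]
    r=[]
    for n,p in(("scene",a),("side",b)):
        o=ray(n,*p,0);q=ray(n,*p,.5);d=(q-o)/np.linalg.norm(q-o);M=np.eye(3)-np.outer(d,d);r.append((M,M@o))
    return np.linalg.solve(r[0][0]+r[1][0],r[0][1]+r[1][1])
def step(target,jawdeg=None):
    o=robot.get_obs();R=Ro.from_quat(o["tool_rot"]).as_matrix();p=np.array(o["position"])
    print("t",round(o["time"],2),"pos",p.round(4),"jaw",np.degrees(np.arctan2(R[1,1],R[0,1])).round(1),"x",R[:,0].round(3),"f",np.round(o["ft_force"],1),"w",round(o["grip_width"],4),"q6",round(o["q"][5],2))
    if target is not None: print("shift cm in tool:",(R.T@(np.array(target)-p)*100).round(2))
E
python3 - <<'E'
from h import *
for k,a,b,z in(("hub",(148,82),(592,245),.131),("handle",(57,107),(680,192),.167),("roller",(246,269),(562,103),.107)):
    A=crop("scene",*a);B=crop("side",*b);print(k,tri(A,B).round(4),ray("scene",*A,z).round(4),ray("side",*B,z).round(4))
step([.618,-.205,.24])
E
```

```text
hub [ 0.5374 -0.1708  0.1241] [ 0.5409 -0.1656  0.131 ] [ 0.5342 -0.1756  0.131 ]
handle [ 0.6177 -0.2063  0.1652] [ 0.6181 -0.2042  0.167 ] [ 0.6171 -0.2081  0.167 ]
roller [ 0.6687 -0.0138  0.1048] [ 0.6688 -0.0117  0.107 ] [ 0.6681 -0.0166  0.107 ]
t 0.1 pos [6.244e-01 2.000e-04 2.327e-01] jaw 0.0 x [-0.002  0.    -1.   ] f [ 0.3 -0.1 -0.1] w 0.0868 q6 -0.18
shift cm in tool: [-0.74 -0.64 20.52]
```

```bash
python3 -m inch '[[[-0.1,-0.1,4.1,0,1],[-0.1,-0.1,4.1,0,1],[-0.1,-0.1,4.1,0,1],[-0.1,-0.1,4.1,0,1],[-0.1,-0.1,4.1,0,1],[0,0,0,-0.12,0.7],[0,0,0,-0.12,0.7],[0,0,0,-0.12,0.7]]]'
python3 -m inch '[[[0,0,0,-0.12,0.7],[0,0,0,-0.12,0.7],[0,0,0,-0.12,0.7],[0,0,0,0,0.7]]]'
python3 - <<'E'
from h import *
step([.6177,-.2063,.144])
cv2.imwrite("pics/w1.png",camera("wrist")[...,::-1]);print(proj("wrist",[[.6177,-.2063,.167]]))
E
```

```text
time: 0.77
position: [0.6176, -0.2122, 0.2321]
tool_rot: [0.396, 0.588, -0.398, 0.582]
ft_force: [0.7, 0.7, -0.1]
grip_width: 0.0747
time: 1.1
position: [0.6156, -0.2137, 0.2292]
tool_rot: [0.28, 0.654, -0.28, 0.644]
ft_force: [-0.0, 0.4, -0.2]
grip_width: 0.0615
t 1.1 pos [ 0.6156 -0.2137  0.2292] jaw 43.3 x [-0.014  0.006 -1.   ] f [-0.   0.4 -0.2] w 0.0615 q6 -1.26
shift cm in tool: [ 8.52  0.71 -0.28]
[[300.95253842 223.58009453]]
```

View pics/w1.png

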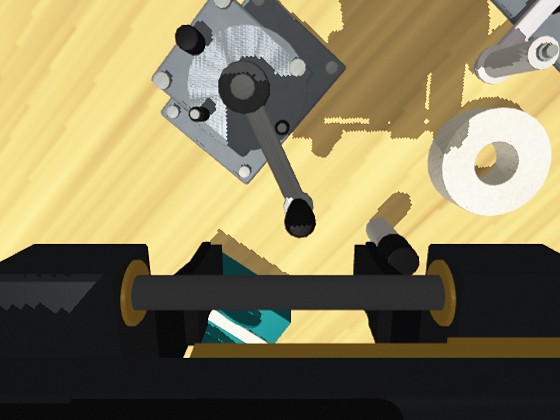

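```bash
python3 -m inch '[[[2.2,0.2,-0.1,0,0.6],[2.2,0.2,-0.1,0,0.6],[2.2,0.2,-0.1,0,0.6],[1.5,0.1,0,0,0.5],[0.5,0,0,0,0.35],[0,0,0,0,0.35],[0,0,0,0,0.35]]]'
python3 - <<'E'
from h import *
step([.6177,-.2063,.144])
R=Ro.from_quat(robot.get_obs()["tool_rot"]).as_matrix();h=np.array([.536,-.170,0])
P=lambda a:h+.089*np.array([np.cos(a),np.sin(a),0])
for i in range(9):
    a=-.42-i*.15;print(i,P(a).round(3),(R.T@(P(a-.15)-P(a))*100).round(2))
E
```

```text
time: 1.73
position: [0.6186, -0.2058, 0.1406]
tool_rot: [0.288, 0.65, -0.288, 0.641]
ft_force: [0.0, 0.5, 0.9]
grip_width: 0.0346
t 1.73 pos [ 0.6186 -0.2058  0.1406] jaw 41.9 x [-0.012  0.005 -1.   ] f [0.  0.5 0.9] w 0.0346 q6 -1.22
shift cm in tool: [-0.34 -0.1  -0.03]
0 [ 0.617 -0.206  0.   ] [ 0.   -1.26  0.45]
1 [ 0.611 -0.218  0.   ] [ 0.   -1.31  0.26]
2 [ 0.603 -0.229  0.   ] [ 0.01 -1.33  0.06]
3 [ 0.593 -0.238  0.   ] [ 0.01 -1.33 -0.14]
4 [ 0.583 -0.246  0.   ] [ 0.01 -1.29 -0.34]
5 [ 0.571 -0.252  0.   ] [ 0.01 -1.23 -0.53]
6 [ 0.558 -0.256  0.   ] [ 0.01 -1.13 -0.7 ]
7 [ 0.545 -0.259  0.   ] [ 0.02 -1.02 -0.86]
8 [ 0.532 -0.259  0.   ] [ 0.02 -0.88 -1.01]
```

```bash
python3 -m inch '[[[-0.3,0,0,0,0.35],[0,-1.26,0.45,0,0.35],[0,-1.31,0.26,0,0.35],[0,-1.33,0.06,0,0.35],[0,-1.33,-0.14,0,0.35],[0,-1.29,-0.34,0,0.35],[0,-1.23,-0.53,0,0.35]]]'
python3 - <<'E'
from h import *
step([.532,-.259,.144])
E
```

```text
time: 2.32
position: [0.5629, -0.2633, 0.1501]
tool_rot: [0.289, 0.642, -0.289, 0.649]
ft_force: [4.2, 0.2, -0.5]
grip_width: 0.0305
t 2.32 pos [ 0.5629 -0.2633  0.1501] jaw 41.7 x [ 0.009 -0.004 -1.   ] f [ 4.2  0.2 -0.5] w 0.0305 q6 -1.35
shift cm in tool: [ 0.58 -2.03 -2.38]
```

```bash
python3 -m inch '[[[0.3,-1,-1,0,0.35],[0.2,-1,-1,0,0.35],[0,-0.8,-0.9,0,0.35],[0,-0.4,-0.4,0,0.35],[0,0,0,0,0.35]]]'
python3 - <<'E'
from h import *
step([.532,-.259,.144])
cv2.imwrite("pics/w2.png",camera("wrist")[...,::-1])
E
```

```text
time: 2.73
position: [0.5331, -0.2651, 0.1472]
tool_rot: [0.305, 0.617, -0.29, 0.665]
ft_force: [4.5, 2.2, -3.3]
grip_width: 0.0308
t 2.73 pos [ 0.5331 -0.2651  0.1472] jaw 40.3 x [ 0.069 -0.009 -0.998] f [ 4.5  2.2 -3.3] w 0.0308 q6 -1.4
shift cm in tool: [ 0.31  0.3  -0.56]
```

View pics/w2.png

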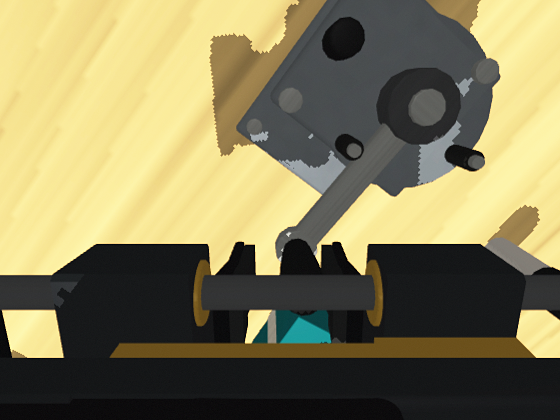

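```bash
for i in 1; do python3 -m inch '[[[0,-0.8,-0.8,0,0.35],[0,-0.8,-0.8,0,0.35],[0,-0.6,-0.6,0,0.35],[0,-0.6,-0.6,0,0.35]]]'; done
python3 - <<'E'
from h import *
step(None)
im=camera("wrist");cv2.imwrite("pics/w3.png",im[...,::-1])
E
```

```text
time: 3.12
position: [0.5311, -0.2652, 0.1468]
tool_rot: [0.323, 0.581, -0.289, 0.689]
ft_force: [30.0, 8.1, -15.5]
grip_width: 0.0311
t 3.12 pos [ 0.5311 -0.2652  0.1468] jaw 38.9 x [ 0.158 -0.023 -0.987] f [ 30.    8.1 -15.5] w 0.0311 q6 -1.45
```

View pics/w3.png

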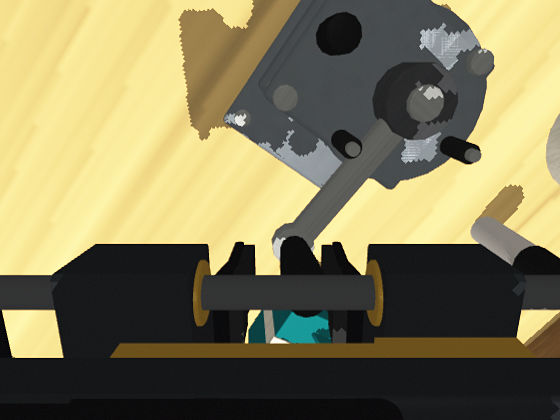

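```bash
python3 -m inch '[[[-3.5,0.5,0.4,0,0.35],[-3.8,0.5,0.4,0,0.5],[0,0,0,0,0.6],[0,0,0,0,0.6]]]'
python3 - <<'E'
from h import *
step([.669,-.014,.17])
im=camera("wrist");cv2.imwrite("pics/w4.png",im[...,::-1])
print(proj("wrist",[[.6177,-.2063,.167],[.536,-.17,.131]]))
E
```

```text
time: 3.5
position: [0.5294, -0.2618, 0.2199]
tool_rot: [0.325, 0.583, -0.288, 0.686]
ft_force: [-0.2, 0.1, -0.3]
grip_width: 0.0437
t 3.5 pos [ 0.5294 -0.2618  0.2199] jaw 38.8 x [ 0.154 -0.016 -0.988] f [-0.2  0.1 -0.3] w 0.0437 q6 -1.42
shift cm in tool: [  6.69  25.68 -11.38]
[[446.85722882 232.37586758]
 [373.82197222  93.9823777 ]]
```

View pics/w4.png

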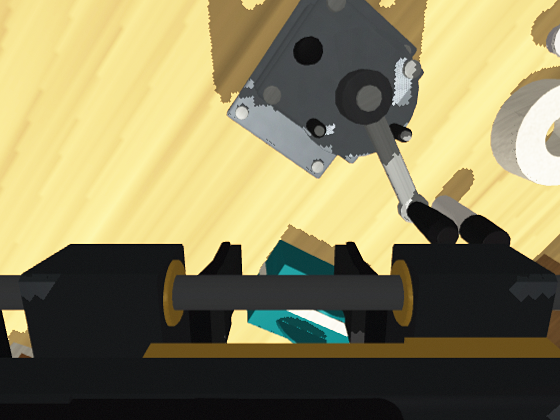

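```bash
python3 -m inch '[[[0.2,3.3,-1.36,0,0.8],[0.2,3.3,-1.36,0,0.8],[0.2,3.3,-1.36,0,0.8],[0.2,3.3,-1.36,0,0.8],[0.2,3.3,-1.36,0,0.8],[0.2,3.3,-1.36,0,0.8],[0.2,3.3,-1.36,0,0.8],[0.2,3.3,-1.36,0,0.8]]]'
python3 -m inch '[[[0,0,0,0.12,0.8],[0,0,0,0.12,0.8],[0,0,0,0.12,0.8],[0,0,0,0.12,0.8],[0,0,0,0.12,0.8],[0,0,0,0.12,0.8],[0,0,0,0.12,0.8],[0,0,0,0.12,0.8]]]'
python3 -m inch '[[[0,0,0,0.12,0.8],[0,0,0,0.1,0.8],[0,0,0,0,0.8]]]'
python3 - <<'E'
from h import *
step([.669,-.014,.15])
im=camera("wrist");cv2.imwrite("pics/w5.png",im[...,::-1])
print(proj("wrist",[[.669,-.014,.107],[.657,.113,.06]]))
E
```

```text
time: 4.22
position: [0.6606, -0.0189, 0.2117]
tool_rot: [0.328, 0.587, -0.3, 0.676]
ft_force: [-0.4, -0.7, -0.3]
grip_width: 0.0692
time: 4.88
position: [0.6489, -0.0155, 0.1982]
tool_rot: [0.603, 0.381, -0.552, 0.432]
ft_force: [-0.4, -0.2, -0.5]
grip_width: 0.0698
time: 5.13
position: [0.6429, -0.0185, 0.1934]
tool_rot: [0.646, 0.316, -0.597, 0.357]
ft_force: [-0.7, -0.7, 0.3]
grip_width: 0.0698
t 5.13 pos [ 0.6429 -0.0185  0.1934] jaw -33.2 x [ 0.088 -0.018 -0.996] f [-0.7 -0.7  0.3] w 0.0698 q6 0.38
shift cm in tool: [ 4.54  1.57 -1.66]
[[305.95320248 193.41904878]
 [187.1242852   43.82389622]]
```

View pics/w5.png

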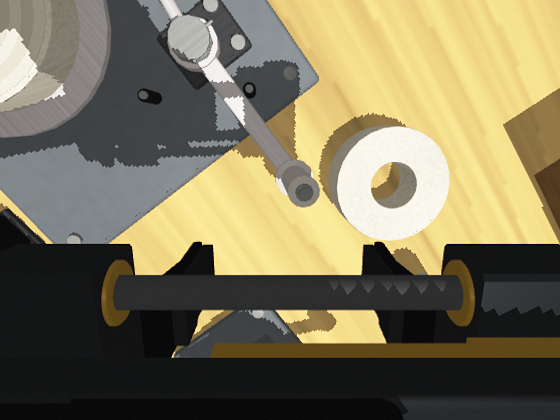

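```bash
python3 -m inch '[[[2.2,0.8,-0.8,0,0.8],[2.2,0.8,-0.8,0,0.8],[0.2,0,0,0,0.8]]]'
python3 - <<'E'
from h import *
p=ray("wrist",190,37,.06);print("pivot",p.round(4));print("roller",ray("wrist",304,191,.107).round(4))
step([.669,-.0145,.067])
E
```

```text
time: 5.43
position: [0.6673, -0.0168, 0.1482]
tool_rot: [0.643, 0.319, -0.596, 0.36]
ft_force: [-1.1, 0.4, -0.3]
grip_width: 0.0696
pivot [0.6861 0.1056 0.06  ]
roller [ 0.693 -0.     0.107]
t 5.43 pos [ 0.6673 -0.0168  0.1482] jaw -32.7 x [ 0.086 -0.019 -0.996] f [-1.1  0.4 -0.3] w 0.0696 q6 0.38
shift cm in tool: [ 8.1  -0.66 -0.04]
```

```bash
python3 -m inch '[[[2.7,-0.25,0,0,0.8],[2.7,-0.25,0,0,0.8],[2.7,-0.2,0,0,0.8],[0,0,0,0,0.3],[0,0,0,0,0.1],[0,0,0,0,0.1],[0,0,0,0,0.1],[0,0,0,0,0.1]]]' 35
python3 - <<'E'
from h import *
step([.669,-.0145,.067])
E
```

```text
time: 6.1
position: [0.6663, -0.0177, 0.0683]
tool_rot: [0.64, 0.322, -0.595, 0.364]
ft_force: [0.5, -0.5, -0.1]
grip_width: 0.0443
t 6.1 pos [ 0.6663 -0.0177  0.0683] jaw -32.0 x [ 0.084 -0.021 -0.996] f [ 0.5 -0.5 -0.1] w 0.0443 q6 0.37
shift cm in tool: [ 0.14  0.05 -0.41]
```

Shift a bit to centre the roller in the pads, then close.

```bash
python3 -m inch '[[[0,0,-0.4,0,0.3],[0,0,0,0,0],[0,0,0,0,0],[0,0,0,0,0],[0,0,0,0,0],[0,0,0,0,0],[0,0,0,0,0]]]' 35
python3 - <<'E'
from h import *
step([.669,-.0145,.067])
cv2.imwrite("pics/w6.png",camera("wrist")[...,::-1])
E
```

```text
time: 6.68
position: [0.6683, -0.0135, 0.0721]
tool_rot: [0.64, 0.322, -0.595, 0.363]
ft_force: [0.7, 0.5, -0.8]
grip_width: 0.0224
t 6.68 pos [ 0.6683 -0.0135  0.0721] jaw -32.0 x [ 0.085 -0.02  -0.996] f [ 0.7  0.5 -0.8] w 0.0224 q6 0.38
shift cm in tool: [0.51 0.07 0.07]
```

View pics/w6.png

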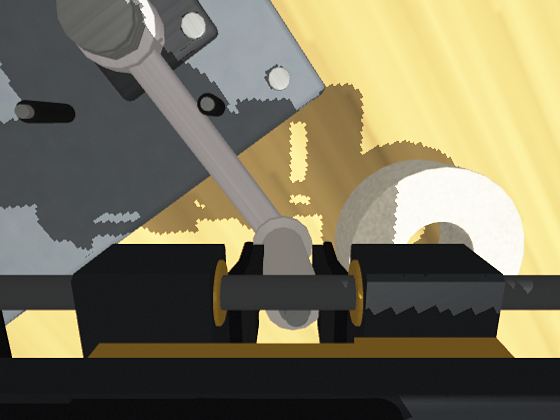

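The roller (22 mm) is gripped, width 22.4 mm. Now I compute the arc.

```bash
python3 - <<'E'
from h import *
print("pivot",ray("wrist",103,22,.06).round(4))
o=robot.get_obs();p=np.array(o["position"]);R=Ro.from_quat(o["tool_rot"]).as_matrix()
for d in([.657,.112,0],):
    v=p-np.array(d);v[2]=0;print(np.linalg.norm(v),np.degrees(np.arctan2(v[1],v[0])))
    a0=np.arctan2(v[1],v[0]);r=.13;P=lambda a:np.array([r*np.cos(a),r*np.sin(a),0])
    for i in range(12):
        a=a0-i*.1;print(i,(R.T@(P(a-.1)-P(a))*100).round(2),(p+P(a)-P(a0)).round(4)[:2])
E
```

```text
pivot [0.6619 0.1115 0.06  ]
0.12599202112837807 -84.8355056030165
0 [-0.11 -1.07  0.73] [ 0.6683 -0.0135]
1 [-0.11 -1.14  0.62] [ 0.6554 -0.014 ]
2 [-0.11 -1.19  0.5 ] [ 0.6424 -0.0132]
3 [-0.11 -1.24  0.38] [ 0.6296 -0.0112]
4 [-0.11 -1.27  0.25] [ 0.617  -0.0078]
5 [-0.11 -1.29  0.13] [ 0.6048 -0.0032]
6 [-0.11 -1.3  -0.  ] [0.5932 0.0025]
7 [-0.1  -1.29 -0.13] [0.5822 0.0094]
8 [-0.1  -1.27 -0.26] [0.5719 0.0174]
9 [-0.09 -1.24 -0.39] [0.5625 0.0263]
10 [-0.08 -1.19 -0.51] [0.554  0.0362]
11 [-0.08 -1.14 -0.63] [0.5466 0.0468]
```

```bash
python3 -m inch '[[[-0.1,-1.1,0.7,0,0],[-0.1,-1.15,0.6,0,0],[-0.1,-1.2,0.5,0,0],[-0.1,-1.25,0.4,0,0]]]' 40
python3 - <<'E'
from h import *
step([.593,.0025,.072])
E
```

```text
time: 7.07
position: [0.623, -0.0082, 0.0721]
tool_rot: [0.645, 0.319, -0.591, 0.365]
ft_force: [4.3, 0.9, -3.7]
grip_width: 0.0224
t 7.07 pos [ 0.623  -0.0082  0.0721] jaw -32.2 x [ 0.098 -0.02  -0.995] f [ 4.3  0.9 -3.7] w 0.0224 q6 0.37
shift cm in tool: [-0.3  -3.09  0.68]
```

```bash
python3 -m inch '[[[-0.1,-1.3,0.3,0,0],[-0.1,-1.3,0.25,0,0],[-0.1,-1.4,0.1,0,0],[-0.1,-1.4,-0.1,0,0]]]'
python3 - <<'E'
from h import *
step([.554,.0362,.072])
v=robot.get_obs()["position"][:2]-np.array([.657,.113]);print(np.linalg.norm(v),np.degrees(np.arctan2(v[1],v[0])))
E
```

```text
time: 7.4
position: [0.5801, 0.0144, 0.0721]
tool_rot: [0.65, 0.314, -0.587, 0.366]
ft_force: [2.4, -4.5, -1.6]
grip_width: 0.0228
t 7.4 pos [0.5801 0.0144 0.0721] jaw -32.5 x [ 0.114 -0.022 -0.993] f [ 2.4 -4.5 -1.6] w 0.0228 q6 0.4
shift cm in tool: [-0.34 -3.35 -0.44]
0.12498932616530306 -127.95212092937199
```

```bash
python3 -m inch '[[[-0.1,-1.5,-0.3,0,0],[-0.1,-1.5,-0.4,0,0],[-0.1,-1.4,-0.55,0,0],[-0.1,-1.3,-0.65,0,0]]]'
python3 - <<'E'
from h import *
step([.5435,.05,.072])
v=robot.get_obs()["position"][:2]-np.array([.657,.113]);print(np.linalg.norm(v),np.degrees(np.arctan2(v[1],v[0])))
E
```

```text
time: 7.73
position: [0.5452, 0.0566, 0.0721]
tool_rot: [0.652, 0.31, -0.586, 0.369]
ft_force: [4.1, -5.8, -4.1]
grip_width: 0.0233
t 7.73 pos [0.5452 0.0566 0.0721] jaw -32.7 x [ 0.122 -0.028 -0.992] f [ 4.1 -5.8 -4.1] w 0.0233 q6 0.5
shift cm in tool: [0.01 0.21 0.65]
0.1252282459124302 -153.22860836364535
```

```bash
python3 -m inch '[[[-0.05,-0.8,-0.5,0,0],[-0.05,-0.8,-0.5,0,0]]]'
python3 - <<'E'
from h import *
step(None)
E
python3 -m inch '[[[0,-0.6,-0.4,0,0],[0,-0.6,-0.4,0,0]]]'
python3 - <<'E'
from h import *
step(None)
v=robot.get_obs()["position"][:2]-np.array([.657,.113]);print(np.linalg.norm(v),np.degrees(np.arctan2(v[1],v[0])))
cv2.imwrite("pics/w7.png",camera("wrist")[...,::-1]); 
s=camera("side")[140:290,180:400][...,::-1];cv2.imwrite("pics/s7.png",cv2.resize(s,None,fx=3.5,fy=3.5,interpolation=cv2.INTER_CUBIC))
E
```

```text
time: 7.9
position: [0.5441, 0.0612, 0.0725]
tool_rot: [0.649, 0.305, -0.583, 0.381]
ft_force: [6.6, -55.1, -11.6]
grip_width: 0.0231
t 7.9 pos [0.5441 0.0612 0.0725] jaw -31.9 x [ 0.134 -0.048 -0.99 ] f [  6.6 -55.1 -11.6] w 0.0231 q6 0.55
time: 8.07
position: [0.5447, 0.0586, 0.072]
tool_rot: [0.646, 0.3, -0.583, 0.391]
ft_force: [3.5, -28.6, 1.5]
grip_width: 0.0237
t 8.07 pos [0.5447 0.0586 0.072 ] jaw -31.4 x [ 0.14  -0.068 -0.988] f [  3.5 -28.6   1.5] w 0.0237 q6 0.58
0.12482169786167242 -154.1454552418615
```

View pics/w7.png

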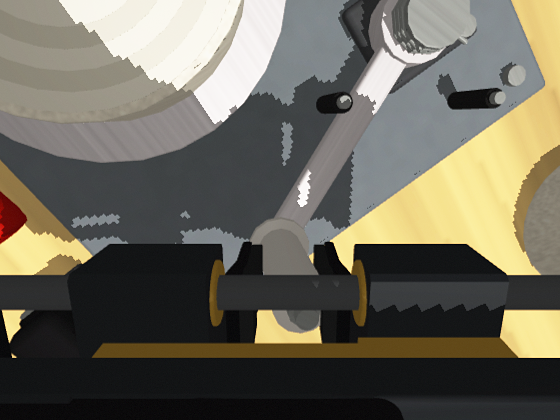

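View pics/s7.png

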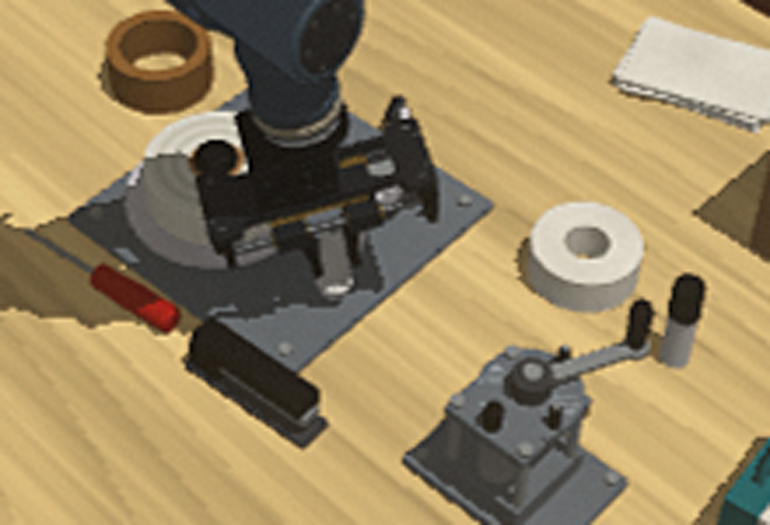

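Arm bar rests on the forward stop pin at (345,100) in the wrist view. In the side view the lever is back at rest and nothing else has moved. I'll hold it with light pushes.

```bash
python3 -m inch '[[[0,-0.3,-0.2,0,0],[0,-0.3,-0.2,0,0],[0,-0.3,-0.2,0,0],[0,-0.3,-0.2,0,0],[0,-0.3,-0.2,0,0],[0,-0.3,-0.2,0,0],[0,-0.3,-0.2,0,0],[0,-0.3,-0.2,0,0]]]'
python3 - <<'E'
from h import *
for i in range(3): camera("side"); step(None)
v=robot.get_obs()["position"][:2]-np.array([.657,.113]);print(np.degrees(np.arctan2(v[1],v[0])))
a=np.load("pics/side0.npy").astype(int);b=camera("side").astype(int);d=(abs(a-b).max(2)>40)
for n,(u,v) in {"tape":(225,157),"spare":(347,208),"box":(407,280),"stapler":(253,249),"glue":(376,223),"sd":(218,225),"lever":(363,232)}.items(): print(n,d[v-15:v+15,u-15:u+15].mean().round(3))
E
```

```text
time: 8.83
position: [0.5448, 0.0572, 0.0721]
tool_rot: [0.644, 0.288, -0.587, 0.397]
ft_force: [4.1, -15.2, -0.4]
grip_width: 0.0246
t 8.88 pos [0.5448 0.0572 0.0722] jaw -31.7 x [ 0.145 -0.095 -0.985] f [  4.8 -16.3  -0.8] w 0.0243 q6 0.66
t 8.93 pos [0.5448 0.0572 0.0721] jaw -31.7 x [ 0.144 -0.095 -0.985] f [  3.3 -15.6  -0.9] w 0.0248 q6 0.66
t 8.98 pos [0.5448 0.0572 0.0721] jaw -31.7 x [ 0.144 -0.095 -0.985] f [  3.7 -15.9  -0.9] w 0.0243 q6 0.66
-153.54611190833486
tape 0.073
spare 0.0
box 0.0
stapler 0.0
glue 0.0
sd 0.174
lever 0.0
```

```bash
python3 -c "
from rig import robot
robot.hand_in()"
```

```text
the job is handed in; nothing more can be done
```

I did both jobs and handed in with the gripper still holding the tension arm at its forward stop. The hand-in reports no verdict.

- **Feed lever:** I swung it clockwise until it stalled against its stop, at about 30 N. I then lifted the fingers off so it sprang back. In the side view, the area around its handle looks the same as at the start.
- **Tension arm:** I gripped the roller (width about 22–24 mm) and followed the arc to the stop pin without letting go. The wrist force peaked at 55 N on reaching the stop. At the end it held steady at about 16 N, well above the 6.2 N spring, and the tool was not moving.
- **Other things on the bench:** The spare roll, gift box, stapler and glue stick showed no pixel change in the side view. The tape roll and screwdriver showed some, which I put down to the arm's shadow, because their positions in the picture matched the start.

**Not confirmed:**
- I never read the joint angles directly. "At the stop" for both comes from the stall, the force and the pictures. The tension arm's swing measured about 69°, against 66° nominal; I put the gap down to error in where I placed the pivot.
- The tool tilted about 10° under load, and I could not command that out. The grip still held.

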